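# Square a tube rack into the rack scanner's corner and scan it

## Task

The full tube rack has been set down askew on the glass of the rack scanner: with the fingertips, gently push it along the glass, never gripping, lifting or tipping it, until it sits square and snug in the corner, against both metal rails. Once it is home, and not before, press the scan key fully down and let it spring back, leaving the rack in its corner. Leave everything else on the bench and on the scanner where it stands.

Things in the scene. Friction and masses are not known exactly. Their poses are not given: they have to be found in the camera images.
- scanner: the rack scanner, fixed to the bench: a low white flatbed, 300 (x) x 450 (y) x 70 mm high; its flat top (z = 70 mm) holds a flush black glass, x -115 to 110, y -125 to 180 mm, with rails on its far and left sides only. Right of the glass is the key ledge: scan key at x = -75, y = -185 mm, a loose tube block at its far end. Origin under its centre; x to the far side, y to the left seen from the robot, z up
- far_rail (a point): middle of the foot of the far rail's inner face (scanner frame x = 110, y = 33, z = 70 mm): fixed aluminium bar along the scanner's y, 317 mm long, 12 mm wide, 12 mm high
- left_rail (a point): middle of the foot of the left rail's inner face (scanner frame x = 0, y = 180, z = 70 mm): fixed aluminium bar along the scanner's x, 220 mm long, 12 mm wide, 12 mm high
- rail_corner (a point): the inside corner where the two rails' inner faces meet, at the height of the glass (scanner frame x = 110, y = 180, z = 70 mm); axes as the scanner's
- rack: the full tube rack, loose on the glass: white straight-sided box 128 (x, long side) x 86 (y) x 44 mm, 48 grey tube caps that stand 2 mm proud of its top, 0.2 to 0.45 kg. Origin at the centre of its underside. Home, its long side lies along the far rail and a short side against the left one: origin at x = 67, y = 116, z = 70 mm of the scanner. Slides without tipping under 1 to 5 N applied below 30 mm height
- scan_key (a joint): travel of the scan key, in m: 0 when up, 0.006 when fully down; a spring returns it and about 4 N push it fully down
- scan_key_top (a point): centre of the top of the scan key, a round black key 26 mm across in a grey housing; pressed straight down
- tube_block: aluminium block 34 x 34 x 22 mm holding one upright capped tube (13 mm across, top 54 mm above the block's underside), standing on the scanner's key ledge; not to be disturbed; origin under its centre
- spare_rack: another rack of the same make (128 x 86 x 44 mm), partly filled, standing on the bench to the left of the scanner; not to be disturbed; origin under its centre
- rack_lid: clear plastic rack lid, 132 x 90 x 31 mm, lying on the bench to the left of the scanner; not to be disturbed; origin under its centre
- decapper: screwdriver-like hand tool for tube caps, black handle, 130 mm long, 24 mm high, on the bench to the right of the scanner; not to be disturbed; origin under its middle, x along it
- reagent_bottle: white bottle 68 mm across, 135 mm high, black cap, on the bench to the right; not to be disturbed; origin under its centre
- beaker: glass beaker 68 mm across, 80 mm high, on the bench to the right; not to be disturbed; origin under its centre
- timer: small white laboratory timer, 45 x 28 x 12 mm, on the bench to the left; not to be disturbed; origin under its centre
Mind the look-alikes: they are no part of the job. What is shaped like the rack but purple is not meant.

How it is judged:
By the outcome, as a careful person would: the job done as asked, in the order asked, and still so for the second after the job is handed in, with the robot touching nothing.
It also fails if it takes over 64 s, if anything falls off the work surface, if the arm or the gripper's body presses on something with over 40 N, if the wrist force passes 120 N, or if a joint passes its speed limit or range.

## Robot

A 7-joint arm with a two-finger parallel gripper is mounted at the origin on the work surface. World frame = base frame: x ahead of the robot, y to its left, z up, the work surface at z = 0. Lengths are in mm, angles in rad, forces in N, time in s.
With the tool pointing down it reaches from about 400 to 875 mm from the base axis. Payload 4.4 kg.
Tool frame: the origin (TCP) lies at the very end of the fingers, on their centre line; the grasp point (between the pads) lies 19 mm behind it; z points along the fingers, y is the direction in which the jaws open and shut (so a half turn about z gives the same grasp; the last joint's range is limited). The gripper opens to 85 mm and grips with 20 to 120 N. Pads are 22 mm wide; open, the fingers measure 114 mm over their backs; the gripper's body (76 mm by 85 mm) begins 54 mm behind the grasp point. The pads swing forward as they close: fully open they stand 13 mm farther back than shut.
Start: joints at [-1.237, 0.628, 0.038, 1.517, -0.027, 0.996, -0.02], TCP at [252.98, 598.764, 231.313] pointing down, gripper open.
Joint ranges: [-3.06, 3.06], [-0.37, 2.12], [-1.25, 1.32], [0.18, 2.47], [-1.1, 4.24], [0.23, 1.98], [-2.94, 2.94]. Speed limits (rad/s): [2.57, 2.57, 3.14, 3.14, 3.14, 3.14, 3.14].

## Interface

Orientations are given as [roll, pitch, yaw] about the fixed x, y, z axes, in that order (R = Rz(yaw) Ry(pitch) Rx(roll)).
In Python, from cell import ctrl gives the robot as it stands.
- The arm moves only by the shell command python3 -m crank 'ROWS' [OPENING]. ROWS is JSON, a list that holds one entry, the list of rows, each a list of 6 numbers: the shift along the tool's x, y, z in units of 30 mm (1.0 is 30 mm), then the turn, a rotation vector about the tool's x, y, z in units of 6 degrees (1.0 is 6 degrees). In form: [[[tx, ty, tz, rx, ry, rz], ...]]. A call has 1 to 12 rows; each row shifts and turns the pose as measured when the row begins, along the tool's axes as they then stand; what a row does not reach is not made up. A row lasts 1/12 s, in which the tool goes at most 41.7 mm and 7.16 degrees, less where a joint would pass 70% of its speed; a pose out of reach is approached as far as the arm can. A call is refused whole if a number of a shift passes 1 or a number of a turn 1, either way. A call with a gripper value outside its range is refused whole. OPENING is the gripper command: -1 is fully open, 1 is shut, values between are in proportion, set as the call begins (- or left out, the last holds). The fingers move at their own pace and stop on an object; the grip force is fixed at half the most. Time passes only in rows, so rows that do not move let the fingers close. It gives the time, the measured TCP pose, the force and the opening at its end, in the units of the state.
- ctrl.read_state(): the state, without advancing time (a new reading comes with each control period).
- ctrl.get_image(name): name is "side" or "top"; returns a dict with "color" (420x560x3 uint8, red, green, blue), "depth" (420x560 float32, mm along the optical axis (not along the pixel's ray), 0 where there is no reading), "camera_matrix" (3x3 intrinsics, pixels), "k1" (the pictures are not rectified: a ray, as slopes to the right and down, at radius r is drawn at 1 + k1 r^2 times it, then the intrinsics apply), "R" (3x3) and "t" (3): a world point X has camera coordinates R X + t. Camera axes: x right, y down, z forward; pixel columns grow to the right and rows downward; lengths in mm; the calibration is good to about 2 mm. A picture is of the moment at which its call begins.
- ctrl.finish_job(): hands the job in, once; it reports no verdict.
Trained networks look in a picture, given as the dict that the camera call returned (one of the last four; its "shot" number tells which), for a name from the list of things; names that differ only in an ending like _2 or _b are one class to them, and where a whole thing is asked for, a point or a joint stands for the part that bears it (a point fixed in the world has none). Each returns a list of dicts, best first, with "conf" (0 to 1); they miss things now and then, are a little off and sometimes report something else, mostly with a low value. They report only what shows in the picture. A call takes as long as a camera call. They do not tell look-alikes from the thing itself.
- ctrl.search_frame(query, picture): "extent" ([centre column, centre row, width, height] in pixels, round what is visible of it).
The state is a dict: "clock": time; "qpos": joint angles; "qd": joint speeds; "tau": joint torques, N m; "eef_pos": TCP position; "tool_rot": TCP orientation; "force": force on the tool from outside, world axes, zero at the start; "torque": the same for the moment, N m; "width": finger opening in mm.
Only numpy, scipy, OpenCV 4.12 (cv2) and the standard library are available. Lean on these libraries where they do the work, as an engineer would, in place of code of your own. Each camera call takes 0.05 s, during which the arm holds its last target. There are 200 camera calls.

## Working session

There is one attempt and no reset: what is moved stays moved. The work goes in short steps, Python scripts to look and compute and a shell command to move; the robot and the scene stay as the last step left them, time stands still between calls to the robot, and variables do not carry over. Pictures are saved under pics/ and viewed, about 8 in all and at most 12, crops included, and the job is handed in when it is done.

```bash
mkdir -p pics; ls; python3 - <<'E'
from cell import ctrl
import cv2,numpy as np,pickle
for n in("top","side"):
    p=ctrl.get_image(n); pickle.dump(p,open(f'{n}0.pkl','wb'))
    cv2.imwrite(f'pics/{n}0.png',p["color"][...,::-1])
    print(n,p["camera_matrix"],p["k1"],p["R"],p["t"])
    for q in("rack","scanner","scan_key_top","tube_block","spare_rack"):
        print(q,[(np.round(d["extent"]),round(d["conf"],2)) for d in ctrl.search_frame(q,p)])
s=ctrl.read_state();print(s)
E
```

```text
pics
top [[429.86129817   0.         288.62953838]
 [  0.         429.86129817 210.62742859]
 [  0.           0.           1.        ]] -0.0997498799622823 [[ 0.02507976 -0.99963059  0.01047318]
 [-0.99018613 -0.0262809  -0.13726155]
 [ 0.13748609 -0.00692791 -0.99047947]] [ -18.124861    513.91386061 1224.41091956]
rack [(array([215., 292.,  52.,  35.]), 0.68), (array([270., 177.,  53.,  53.]), 0.67), (array([366., 301.,  39.,  47.]), 0.64)]
scanner [(array([284., 187., 171., 127.]), 0.9), (array([271., 179.,  52.,  54.]), 0.66), (array([346., 219.,   5.,   5.]), 0.2)]
scan_key_top [(array([345., 220.,   6.,   5.]), 0.43)]
tube_block [(array([356., 164.,  18.,  13.]), 0.68), (array([152., 173.,  48.,  35.]), 0.55)]
spare_rack [(array([133., 228.,  48.,  30.]), 0.76), (array([355., 162.,  20.,  12.]), 0.18)]
side [[458.49132546   0.         278.19913531]
 [  0.         458.49132546 199.32042419]
 [  0.           0.           1.        ]] -0.1045192140716215 [[-0.98425534 -0.17639805 -0.01118758]
 [-0.08470719  0.5263037  -0.84606684]
 [ 0.1551326  -0.83179814 -0.53295941]] [ 488.4761
[... 372 characters left out ...]
[(array([263., 314.,  47.,  52.]), 0.82)]
{'clock': 0.6, 'qpos': array([-1.23680014,  0.62838488,  0.03851969,  1.51739773, -0.02700949,
        0.99633   , -0.01995939]), 'qd': array([ 0.00049552, -0.0014956 ,  0.00084374,  0.00090099,  0.0008518 ,
        0.00061911, -0.00021028]), 'tau': array([-1.21130659e-03, -5.62970102e+01,  1.22488920e+00, -1.93689340e+01,
        1.10288698e-02,  1.93961234e-03, -1.59110698e-05]), 'eef_pos': array([252.98544061, 598.75409953, 231.32431191]), 'tool_rot': array([-3.14159080e+00, -3.34233596e-05,  2.74179104e+00]), 'force': array([ 0.03939989,  0.27263293, -0.05400192]), 'torque': array([0.01735793, 0.09016826, 0.00571375]), 'width': 85.30713709668477}
```

```bash
python3 - <<'E'
import cv2
a=cv2.imread('pics/top0.png'); 
cv2.imwrite('pics/topc.png',cv2.resize(a[110:320,100:420],(800,525),interpolation=cv2.INTER_CUBIC))
E
```

```text
(no output)
```

View pics/topc.png

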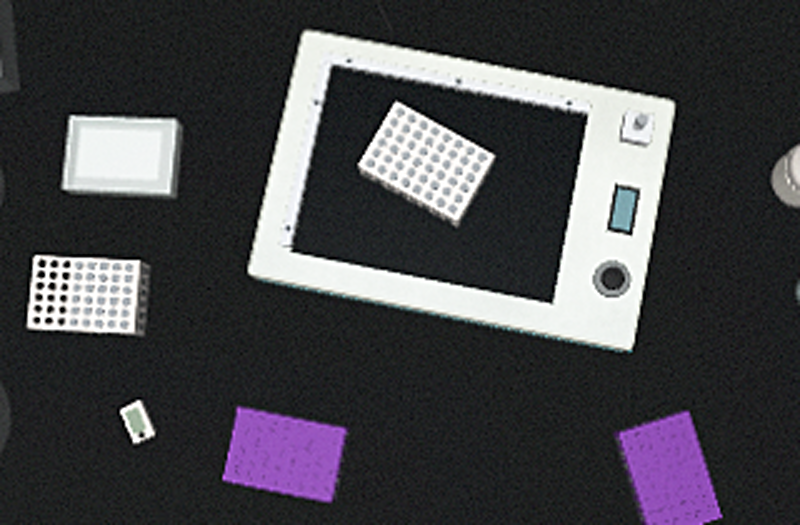

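View pics/side0.png

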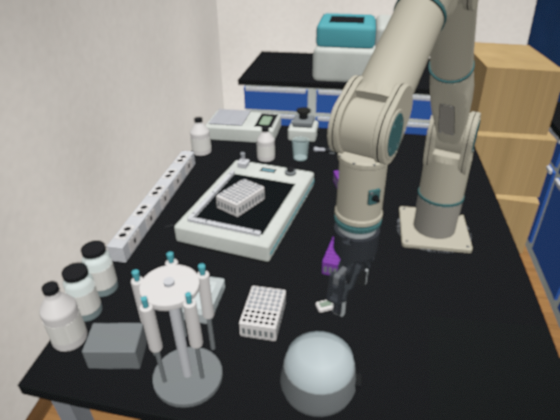

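The top view shows the real rack: white, on the glass at about px (271,175), turned ~20° relative to the scanner. Look-alikes are two purple boxes at px (214,292) and (366,301), and the white, partly filled spare rack at (135,228) on the bench. The key is at (345,221) and the tube block at (355,160). The side view agrees: rack at (240,197).

```bash
cat >h.py <<'E'
import numpy as np,cv2,pickle
from cell import ctrl
def plane(p,uv,z):
    K=p["camera_matrix"];uv=np.asarray(uv,float).reshape(-1,1,2)
    n=cv2.undistortPoints(uv,K,np.array([p["k1"],0,0,0.]),None,None).reshape(-1,2)
    d=np.c_[n,np.ones(len(n))]@p["R"]; c=-p["R"].T@p["t"]
    return c+d*((z-c[2])/d[:,2])[:,None]
def proj(p,X): # world->pixel
    return cv2.projectPoints(np.asarray(X,float),cv2.Rodrigues(p["R"])[0],p["t"],p["camera_matrix"],np.array([p["k1"],0,0,0.]))[0].reshape(-1,2)
def heights(p):
    h,w=p["depth"].shape;v,u=np.mgrid[:h,:w];uv=np.stack([u,v],-1).reshape(-1,1,2).astype(float)
    n=cv2.undistortPoints(uv,p["camera_matrix"],np.array([p["k1"],0,0,0.])).reshape(-1,2)
    X=np.c_[n,np.ones(len(n))]*p["depth"].reshape(-1,1)
    return ((X-p["t"])@p["R"]).reshape(h,w,3)
def rect(p,mask,z):
    m=cv2.morphologyEx(mask.astype(np.uint8),cv2.MORPH_CLOSE,np.ones((3,3)))
    c=max(cv2.findContours(m,0,cv2.CHAIN_APPROX_NONE)[0],key=cv2.contourArea)
    X=plane(p,c.reshape(-1,2),z)[:,:2].astype(np.float32)
    r=cv2.minAreaRect(X); return r,cv2.boxPoints(r)
E
python3 - <<'E'
from h import *
p=pickle.load(open('top0.pkl','rb'))
W=heights(p);g=p["color"].min(-1)
roi=np.zeros(g.shape,bool);roi[110:260,190:380]=1
print(p["depth"][175,271],W[175,271],W[215,205],W[187,340])
zz=W[...,2]
r,b=rect(p,roi&(g>120)&(zz>50)&(zz<90),70);print('scanner',r,b)
roi[:]=0;roi[140:205,235:305]=1
r,b=rect(p,roi&(g>90)&(zz>103),114);print('rack',r,b)
# key, block
print('key',plane(p,[[345,221]],80),'blk',plane(p,[[355,160]],100))
E
```

```text
1192.7943 [601.72393489  47.15016332 115.11457654] [490.72963411 233.75713136  68.28261285] [ 581.62145193 -150.55991093   72.12984894]
scanner ((585.7685546875, 7.1953125), (447.3713073730469, 299.44158935546875), 80.22241973876953) [[ 400.23535 -187.815  ]
 [ 695.3274  -238.66734]
 [ 771.30176  202.20563]
 [ 476.20972  253.05797]]
rack ((605.0885620117188, 50.236629486083984), (128.3206024169922, 87.55178833007812), 62.53440475463867) [[536.655     13.498112]
 [614.3386   -26.882172]
 [673.5221    86.97514 ]
 [595.8385   127.35543 ]]
key [[ 482.68040334 -164.55157291   80.        ]] blk [[ 655.44915033 -189.29572091  100.        ]]
```

```bash
cat >s.py <<'E'
import numpy as np
from cell import ctrl
s=ctrl.read_state();a=np.deg2rad(-9.78);e=s["eef_pos"]
d=e[:2]-[585.8,7.2];c,n=np.cos(a),np.sin(a)
f=s["force"]
print("t",round(s["clock"],2),"scanner xyz",np.round([c*d[0]+n*d[1],-n*d[0]+c*d[1],e[2]],1),"rot",np.round(np.rad2deg(s["tool_rot"]),1),"F(scn)",np.round([c*f[0]+n*f[1],-n*f[0]+c*f[1],f[2]],1),"w",round(s["width"],1))
E
python3 -m crank '[[[0,0,0,0,0,-1],[0,0,0,0,0,-1],[0,0,0,0,0,-0.2],[-0.7,-0.95,0,0,0,0],[-0.7,-0.95,0,0,0,0],[-0.7,-0.95,0,0,0,0],[-0.7,-0.95,0,0,0,0],[-0.7,-0.95,0,0,0,0],[-0.7,-0.95,0,0,0,0]]]' 0; python3 s.py
```

```text
clock: 1.35
eef_pos: [345.8, 413.1, 229.5]
tool_rot: [3.133, -0.005, 2.987]
force: [1.7, 0.6, -0.5]
width: 42.6
t 1.35 scanner xyz [-305.4  359.2  229.5] rot [179.5  -0.3 171.2] F(scn) [ 1.6  0.8 -0.5] w 42.6
```

```bash
python3 -m crank '[[[-0.7,-0.95,0,0,0,0.16],[-0.7,-0.95,0,0,0,0],[-0.7,-0.95,0,0,0,0],[-0.7,-0.95,0,0,0,0],[-0.7,-0.95,0,0,0,0],[-0.7,-0.95,0,0,0,0],[-0.7,-0.95,0,0,0,0],[-0.7,-0.95,0,0,0,0],[-0.7,-0.95,0,0,0,0],[-0.7,-0.95,0,0,0,0],[0,0,0,0,0,0]]]' 0; python3 s.py
```

```text
clock: 2.27
eef_pos: [511.6, 70.3, 228.9]
tool_rot: [3.131, 0.004, 2.935]
force: [0.8, -0.9, -0.1]
width: 42.7
t 2.27 scanner xyz [-83.9  49.6 228.9] rot [179.4   0.2 168.2] F(scn) [ 0.9 -0.7 -0.1] w 42.7
```

```bash
python3 -m crank '[[[0,0,0.9,0.1,0,-0.33],[0,0,0.9,0,0,0],[0,0,0.9,0,0,0],[0,0,0.9,0,0,0],[0,0,0.7,0,0,0],[0,0,0,0,0,0],[0,0,0,0,0,0]]]' 0; python3 s.py
```

```text
clock: 2.85
eef_pos: [518.7, 66.0, 98.4]
tool_rot: [3.14, 0.016, 2.946]
force: [0.2, 0.3, 0.0]
width: 42.6
t 2.85 scanner xyz [-76.1  46.6  98.4] rot [179.9   0.9 168.8] F(scn) [0.2 0.3 0. ] w 42.6
```

```bash
python3 -m crank '[[[0.2,0.05,0.4,0,0.15,-0.23],[0,0,0.27,0,0,0],[0,0,0,0,0,0],[0,0,0,0,0,0]]]' 0; python3 s.py; python3 - <<'E'
from h import *
for n in("top","side"):
    p=ctrl.get_image(n)
    i=p["color"][110:260,190:390] if n=="top" else p["color"][130:280,160:360]
    cv2.imwrite(f'pics/{n}1.png',cv2.resize(i[...,::-1],(400,300),interpolation=cv2.INTER_CUBIC))
a=np.hstack([cv2.imread('pics/top1.png'),cv2.imread('pics/side1.png')]);cv2.imwrite('pics/pair1.png',a)
E
```

```text
clock: 3.18
eef_pos: [515.2, 70.0, 79.9]
tool_rot: [3.138, 0.004, 2.972]
force: [-0.4, -0.2, -0.0]
width: 42.4
t 3.18 scanner xyz [-80.3  49.8  79.9] rot [179.8   0.2 170.3] F(scn) [-0.4 -0.2 -0. ] w 42.4
```

View pics/pair1.png

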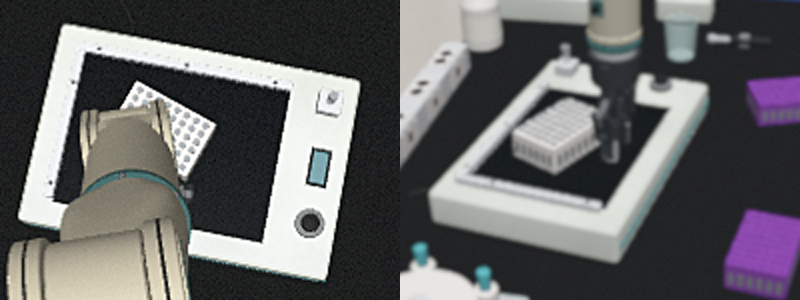

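The fingers stand just in front of the rack, low over the glass (side crop, at about (610,140)), clear of it. Now I start the push.

```bash
python3 -m crank '[[[-0.15,0,0,0,0,0],[-0.15,0,0,0,0,0],[-0.15,0,0,0,0,0],[-0.15,0,0,0,0,0],[-0.15,0,0,0,0,0],[-0.15,0,0,0,0,0],[-0.15,0,0,0,0,0],[-0.15,0,0,0,0,0]]]' 0; python3 s.py
```

```text
clock: 3.95
eef_pos: [554.2, 62.9, 82.1]
tool_rot: [3.138, 0.005, 2.971]
force: [-1.5, 0.0, 0.7]
width: 42.9
t 3.95 scanner xyz [-40.6  49.5  82.1] rot [179.8   0.3 170.2] F(scn) [-1.5 -0.2  0.7] w 42.9
```

```bash
python3 -m crank '[[[-0.13,0,0.04,0,0,0],[-0.13,0,0.03,0,0,0],[-0.13,0,0.02,0,0,0],[-0.13,0,0.02,0,0,0],[-0.13,0,0.01,0,0,0],[-0.13,0,0.01,0,0,0],[-0.13,0,0.01,0,0,0],[-0.1,0,0.01,0,0,0],[-0.1,0,0,0,0,0]]]' 0; python3 s.py
```

```text
clock: 4.7
eef_pos: [588.8, 56.0, 76.5]
tool_rot: [3.139, 0.001, 2.97]
force: [-1.3, 1.3, 0.5]
width: 42.5
t 4.7 scanner xyz [-5.3 48.6 76.5] rot [1.799e+02 1.000e-01 1.702e+02] F(scn) [-1.5  1.   0.5] w 42.5
```

```bash
python3 -m crank '[[[-0.07,0,-0.02,0,0,0],[-0.07,0,0,0,0,0],[-0.07,0,0,0,0,0],[-0.07,0,0,0,0,0],[-0.07,0,0,0,0,0],[-0.07,0,0,0,0,0]]]' 0; python3 s.py;python3 -m crank '[[[-0.04,0,0,0,0,0],[-0.04,0,0,0,0,0]]]' 0; python3 s.py;
```

```text
clock: 5.2
eef_pos: [602.9, 53.9, 77.1]
tool_rot: [3.139, 0.001, 2.971]
force: [-1.0, 0.3, -0.4]
width: 42.9
t 5.2 scanner xyz [ 8.9 48.9 77.1] rot [1.798e+02 1.000e-01 1.702e+02] F(scn) [-1.   0.1 -0.4] w 42.9
clock: 5.37
eef_pos: [605.7, 53.6, 77.0]
tool_rot: [3.139, 0.001, 2.971]
force: [-1.3, 0.7, 1.2]
width: 42.7
t 5.37 scanner xyz [11.7 49.1 77. ] rot [1.798e+02 1.000e-01 1.702e+02] F(scn) [-1.4  0.5  1.2] w 42.7
```

```bash
python3 - <<'E'
from h import *
for n in("top","side"):
    p=ctrl.get_image(n)
    i=p["color"][110:260,190:390] if n=="top" else p["color"][150:262,170:320]
    cv2.imwrite(f'pics/{n}2.png',cv2.resize(i[...,::-1],(400,300),interpolation=cv2.INTER_CUBIC))
a=np.hstack([cv2.imread('pics/top2.png'),cv2.imread('pics/side2.png')]);cv2.imwrite('pics/pair2.png',a)
E
```

```text
(no output)
```

View pics/pair2.png

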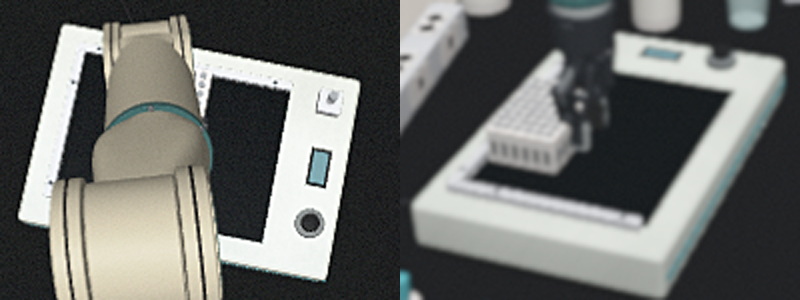

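The rack is now square to the scanner and close to the far rail. I creep on until the force rises.

```bash
for i in 1 2 3; do python3 -m crank '[[[-0.03,0,0,0,0,0],[-0.03,0,0,0,0,0]]]' 0 >/dev/null; python3 s.py; done
```

```text
t 5.63 scanner xyz [13.7 49.2 77.1] rot [1.798e+02 1.000e-01 1.702e+02] F(scn) [-1.1  0.1  0.2] w 42.7
t 5.8 scanner xyz [15.2 49.2 77.1] rot [1.798e+02 1.000e-01 1.702e+02] F(scn) [-4.  -0.5  3.6] w 42.8
t 5.97 scanner xyz [15.1 49.2 77. ] rot [179.9  -0.2 170.3] F(scn) [-3.4  0.1  3.4] w 43.1
```

```bash
python3 -m crank '[[[0.5,0,0,0,0,0],[0.2,0,-0.5,0,0,0],[0,0,-1,0,0,0],[0,0,-1,0,0,0],[-0.6,-0.9,0,0,0,0],[-0.6,-0.9,0,0,0,0],[-0.6,-0.9,0,0,0,0],[-0.6,-0.9,0,0,0,0]]]' 0 >/dev/null; python3 s.py;  python3 -m crank '[[[0,0,0,0,0,1],[0,0,0,0,0,1],[0,0,0,0,0,1],[0,0,0,0,0,1],[0,0,0,0,0,1],[0,0,0,0,0,1],[0,0,0,0,0,1],[0,0,0,0,0,1],[0,0,0,0,0,1],[0,0,0,0,0,1],[0,0,0,0,0,1],[0,0,0,0,0,1]]]' 0 >/dev/null; python3 s.py; python3 - <<'E'
from h import *
p=ctrl.get_image("top")
cv2.imwrite('pics/top3.png',cv2.resize(p["color"][110:260,190:390][...,::-1],(600,450),interpolation=cv2.INTER_CUBIC))
E
```

```text
t 6.63 scanner xyz [ 72.8 -50.2 157.4] rot [179.4   0.7 171.2] F(scn) [ 0.3 -0.  -0.3] w 42.7
t 7.63 scanner xyz [ 94.3 -68.6 162.1] rot [177.1   0.7  94.7] F(scn) [-0.4  0.4 -0.8] w 42.9
```

View pics/top3.png

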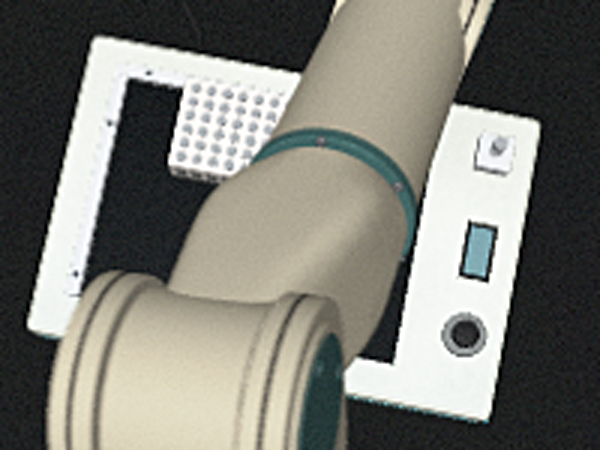

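The rack lies square along the far rail, its left end at crop (175,125), with a gap to the left rail. Finishing the rotation.

```bash
python3 -m crank '[[[0,0,0,0.45,0,1],[0,0,0,0,0.1,1],[0,0,0,0,0,0.4],[0,0,0,0,0,0]]]' 0 >/dev/null; python3 s.py; python3 - <<'E'
from h import *
p=pickle.load(open('top0.pkl','rb'))
X=plane(p,[[250.7,138.3],[246,165]],114)[:,:2]-[585.8,7.2]
a=np.deg2rad(-9.78);R=np.array([[np.cos(a),-np.sin(a)],[np.sin(a),np.cos(a)]]);print(X@R)
E
```

```text
t 8.02 scanner xyz [ 97.7 -68.7 162.8] rot [1.794e+02 1.000e-01 7.990e+01] F(scn) [-0.8 -0.1  0.2] w 42.9
[[101.69832372 119.6024486 ]
 [ 23.45623247 116.32434341]]
```

```bash
python3 -m crank '[[[0,-0.7,0,0,0,0],[0,-0.65,0,0,0,0],[0,0,0.8,0,0,0],[0,0,0.8,0,0,0],[0,0,0.5,0,0,0],[0,0,0,0,0,0],[0,0,0,0,0,0]]]' 0 >/dev/null; python3 s.py
```

```text
t 8.6 scanner xyz [ 62.2 -69.3  99.9] rot [178.7   0.2  81.3] F(scn) [0.4 0.2 0.5] w 42.9
```

```bash
python3 -m crank '[[[0,-0.13,0.4,0.2,0,0.18],[0,0,0.33,0,0,0],[0,0,0,0,0,0],[0,0,0,0,0,0]]]' 0 >/dev/null; python3 s.py
```

```text
t 8.93 scanner xyz [ 60.9 -69.6  78.5] rot [179.7   0.2  80.3] F(scn) [-0.5 -0.1  0.2] w 42.8
```

```bash
python3 -m crank '[[[0.2,-0.02,0,0,0,0],[0.2,0,0,0,0,0],[0.2,0,0,0,0,0],[0.2,0,0,0,0,0],[0.2,0,0,0,0,0],[0.2,0,0,0,0,0],[0.13,0,0,0,0,0],[0.13,0,0,0,0,0],[0.13,0,0,0,0,0]]]' 0 >/dev/null; python3 s.py
```

```text
t 9.68 scanner xyz [ 61.4 -16.1  80.3] rot [1.795e+02 1.000e-01 8.040e+01] F(scn) [-0.1 -0.6 -0.3] w 42.5
```

```bash
python3 -m crank '[[[0.13,-0.02,0.02,0.08,0,0.03],[0.13,0,0.02,0,0,0],[0.13,0,0.01,0,0,0],[0.13,0,0.01,0,0,0],[0.13,0,0,0,0,0],[0.13,0,0.01,0,0,0],[0.13,0,0,0,0,0],[0.13,0,0,0,0,0],[0.13,0,0,0,0,0],[0.13,0,0,0,0,0]]]' 0 >/dev/null; python3 s.py
```

```text
t 10.52 scanner xyz [60.9 20.9 78.5] rot [-180.     0.5   80. ] F(scn) [-1.3 -3.9  2.2] w 42.9
```

```bash
python3 -m crank '[[[0.09,0,0,0,0.08,-0.03],[0.09,0,0,0,0,0],[0.09,0,0,0,0,0],[0.09,0,0,0,0,0],[0.09,0,0,0,0,0],[0.05,0,0,0,0,0]]]' 0 >/dev/null; python3 s.py; for i in 1 2; do python3 -m crank '[[[0.04,0,0,0,0,0],[0.04,0,0,0,0,0]]]' 0 >/dev/null; python3 s.py; done
```

```text
t 11.02 scanner xyz [61.3 39.7 78.4] rot [ 1.80e+02 -1.00e-01  8.03e+01] F(scn) [-0.7 -1.2  1.6] w 42.6
t 11.18 scanner xyz [61.4 42.2 78.4] rot [ 1.80e+02 -1.00e-01  8.03e+01] F(scn) [-0.5 -4.1  1.2] w 42.6
t 11.35 scanner xyz [61.4 42.1 78.4] rot [1.80e+02 1.00e-01 8.02e+01] F(scn) [-0.2 -5.1  2.3] w 42.3
```

```bash
python3 -m crank '[[[-0.4,0,0,0,0,0],[-0.5,0,-0.3,0,0,0],[0,0,-1,0,0,0],[0,0,-1,0,0,0],[-0.5,-0.7,-0.5,0,0,0],[-0.9,-0.7,0,0,0,0],[-0.9,-0.7,0,0,0,0],[-0.9,-0.7,0,0,0,0],[-0.9,-0.7,0,0,0,0],[-0.9,-0.7,0,0,0,0],[-0.8,-0.3,0,0,0,0],[0,0,0,0,0,0]]]' 0 >/dev/null; python3 s.py; cat > look.py <<'E'
from h import *
import sys
o=[]
a=np.deg2rad(-9.78);R=np.array([[np.cos(a),-np.sin(a)],[np.sin(a),np.cos(a)]])
for n in("top","side"):
    p=ctrl.get_image(n); pickle.dump(p,open(n+'L.pkl','wb'))
    def P(x,y,z): return np.r_[R@[x,y]+[585.8,7.2],z]
    if n=="top":
        W=heights(p);m=(W[...,2]>103)&(p["color"].min(-1)>90)
        c=proj(p,[P(67,116,114)])[0].astype(int);k=np.zeros_like(m);k[c[1]-45:c[1]+45,c[0]-45:c[0]+45]=1
        r,b=rect(p,m&k,114); print(r,'scn',((b-[585.8,7.2])@R).round(1).tolist())
    c=proj(p,[P(67,116,90)])[0].astype(int)
    i=p["color"][c[1]-45:c[1]+45,c[0]-40:c[0]+40]
    o.append(cv2.resize(i[...,::-1],(400,450),interpolation=cv2.INTER_CUBIC))
cv2.imwrite(sys.argv[1],np.hstack(o))
E
python3 look.py pics/l1.png
```

```text
t 12.35 scanner xyz [ -78.9 -168.1  169.6] rot [179.5  -0.7  80.2] F(scn) [ 0.6 -0.3  0.3] w 42.7
((675.0747680664062, 110.62286376953125), (131.22811889648438, 94.93726348876953), 80.95026397705078) scn [[23.8, 50.9], [118.7, 52.1], [117.0, 183.3], [22.1, 182.1]]
```

View pics/l1.png

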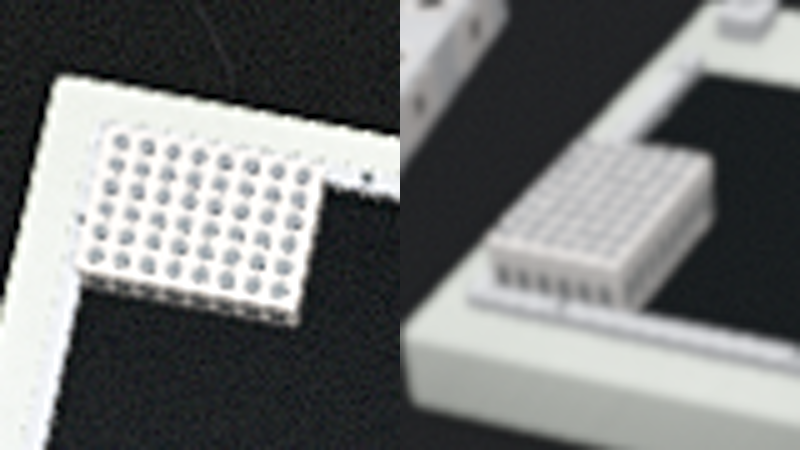

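The rack looks home: square, with no dark gap at the far rail (left crop, top edge at row ~140) or at the left rail (column ~85). A gap under ~1 mm would not show, so I'll re-snug it by touch on the near face.

```bash
python3 -m crank '[[[0,0,0,0,0,-1],[0,0,0,0,0,-1],[0,0,0,0,0,-1],[0,0,0,0,0,-1],[0,0,0,0,0,-1],[0,0,0,0,0,-1],[0,0,0,0,0,-1],[0,0,0,0,0,-1],[0,0,0,0,0,-1],[0,0,0,0,0,-1],[0,0,0,0,0,-1],[0,0,0,0,0,-1]]]' 0 >/dev/null; python3 -m crank '[[[0,0,0,0,0,-1],[0,0,0,0,0,-0.8],[0,0,0,0,0,0]]]' 0 >/dev/null; python3 s.py
```

```text
t 13.7 scanner xyz [ -63.2 -141.2  173.1] rot [178.1   1.3 169. ] F(scn) [0.6 0.8 0.9] w 43.0
```

```bash
python3 -m crank '[[[0,0.9,0,0.3,0.2,-0.2],[-0.1,0.9,0,0,0,0],[-0.1,0.9,0,0,0,0],[-0.1,0.9,0,0,0,0],[-0.1,0.9,0,0,0,0],[-0.1,0.9,0,0,0,0],[-0.1,0.9,0,0,0,0],[-0.1,0.9,0,0,0,0],[-0.1,0.9,0,0,0,0],[0,0,0,0,0,0]]]' 0 >/dev/null; python3 s.py
```

```text
t 14.53 scanner xyz [-31.7 121.1 175.5] rot [179.5   0.3 168.9] F(scn) [-0.1  0.4 -0. ] w 42.7
```

```bash
python3 -m crank '[[[0,-0.2,0.8,0.1,0,-0.2],[0,0,0.8,0,0,0],[0,0,0.8,0,0,0],[0,0,0.4,0,0,0],[0,0,0,0,0,0],[0,0,0,0,0,0]]]' 0 >/dev/null; python3 s.py
```

```text
t 15.03 scanner xyz [-30.6 128.   89.9] rot [179.6   0.6 170.2] F(scn) [0.2 0.7 0.7] w 42.6
```

```bash
python3 -m crank '[[[0,-0.45,0.3,0.07,0.1,0],[0,0,0.08,0,0,0],[-0.2,0,0,0,0,0],[-0.2,0,0,0,0,0],[-0.2,0,0,0,0,0],[-0.2,0,0,0,0,0],[-0.2,0,0,0,0,0],[-0.1,0,0,0,0,0],[-0.1,0,0,0,0,0]]]' 0 >/dev/null; python3 s.py;for i in 1 2 ; do python3 -m crank '[[[-0.04,0,0,0,0,0],[-0.04,0,0,0,0,0]]]' 0 >/dev/null; python3 s.py; done
```

```text
t 15.78 scanner xyz [ 13.  114.2  82.3] rot [179.9   0.4 170. ] F(scn) [ 0.1 -0.1  0.9] w 42.8
t 15.95 scanner xyz [ 15.1 114.1  82.3] rot [179.9   0.3 170. ] F(scn) [-5.4  0.2  3.3] w 42.8
t 16.12 scanner xyz [ 15.  114.3  82. ] rot [179.9  -0.  170. ] F(scn) [-3.4  0.4  2.5] w 42.5
```

It stopped at 15.1 mm, the same as the first rail contact, so it was already snug. On to the key, with the fingers shut.

```bash
python3 -m crank '[[[0.5,0,0,0,0,0],[0.7,0,-0.3,0,0,0],[0,0,-1,0,0,0],[0.3,-0.9,-0.5,0,0,0],[0.2,-0.95,0,0,0,0],[0.2,-0.95,0,0,0,0],[0.2,-0.95,0,0,0,0],[0.2,-0.95,0,0,0,0],[0.2,-0.95,0,0,0,0],[0.1,-0.95,0,0,0,0],[0,-0.95,0,0,0,0],[0,-0.95,0,0,0,0]]]' 0 >/dev/null; python3 -m crank '[[[0,-0.5,0,0,0,0],[0,0,0,0,0,0],[0,0,0,0,0,0]]]' 1 >/dev/null;  python3 s.py; python3 - <<'E'
from h import *
p=pickle.load(open('top0.pkl','rb'))
i=p["color"].max(-1)[212:232,337:355].astype(int);print(i)
W=heights(p);print(W[216:226,340:350,2].round(0).astype(int))
E
```

```text
t 17.37 scanner xyz [ -57.3 -164.5  138.1] rot [179.8   1.4 170.3] F(scn) [ 0.1  0.4 -0.4] w 6.9
[[247 246 246 247 247 247 249 250 249 248 248 247 247 245 244 244 245 246]
 [246 247 246 247 250 255 255 255 255 255 254 251 248 249 246 245 245 245]
 [245 246 249 255 255 217 172 172 188 157 242 255 255 250 245 244 246 245]
 [247 251 255 201 157 148 141 145 150 142 150 187 216 255 249 247 246 245]
 [250 255 209 140 145 156 161 120 127 116 153 146 129 219 254 248 245 244]
 [255 197 146 146 158  98  45  43  47  46  68 116 137 134 255 248 246 246]
 [255 121 149 159  92  36  38  42  34  35  39  64 158 138 213 255 248 246]
 [233 144 154 127  34  45  45  45  52  35  44  32  94 147 127 255 249 246]
 [136 144 161  90  32  47  61  52  51  46  48  39  56 156 131 217 251 246]
 [131 143 159  84  38  60  49  57  51  53  47  36  15 161 142 199 254 247]
 [128 148 160  79  26  59  59  53  53  52  47  40  35 159 144 201 252 248]
 [164 140 157 162  17  52  53  54  58  51  50  26 121 152 123 255 250 246]
 [255 110 151 160 120  19  41  54  49  46  28  74 157 148 110 255 249 246]
 [255 159 139 156 162 117  37  48   3  81  70 156 148 135 200 255 248 247]
 [252 255 110 133 156 157 157 159 163 159 148 152 137 166 255 251 245 247]
 [247 253 255 106 123 157 160 155 153 151 151 105 167 255 253 246 245 245]
 [247 248 255 255 225  96  78  97  89  94 138 255 254 251 247 245 245 249]
 [245 246 248 250 254 255 255 255 255 255 255 253 247 246 244 245 247 251]
 [244 246 245 246 249 249 252 251 250 248 247 244 244 242 245 246 246 253]
 [244 244 244 244 246 245 246 243 243 245 245 245 244 245 243 245 245 251]]
[[84 74 83 82 80 78 82 82 77 85]
 [83 81 82 90 91 92 91 96 81 84]
 [81 77 94 93 93 96 94 89 85 81]
 [78 91 89 94 92 94 90 94 96 95]
 [84 88 90 94 92 93 92 93 94 90]
 [82 94 90 91 90 95 93 89 91 94]
 [79 93 92 94 89 91 92 93 91 89]
 [81 89 90 90 93 90 87 89 91 81]
 [80 83 89 89 93 89 91 90 83 80]
 [79 84 84 81 93 86 88 86 84 83]]
```

```bash
python3 -m crank '[[[0.55,-0.68,0,0,0.23,0],[0,0,0.3,0,0,0],[0,0,0.3,0,0,0],[0,0,0,0,0,0],[0,0,0,0,0,0]]]' 1 >/dev/null; python3 s.py
```

```text
t 17.78 scanner xyz [ -71.2 -179.2  119. ] rot [179.7   0.2 170.8] F(scn) [-0.3  0.5 -0.2] w -0.2
```

```bash
python3 -m crank '[[[0.12,-0.19,0.1,0,0,0],[0,0,0.25,0,0,0],[0,0,0.2,0,0,0],[0,0,0,0,0,0],[0,0,0,0,0,0]]]' 1 >/dev/null; python3 s.py; python3 look.py pics/l2.png;  python3 - <<'E'
from h import *
p=pickle.load(open('sideL.pkl','rb'))
cv2.imwrite('pics/key.png',cv2.resize(p["color"][135:185,210:280][...,::-1],(700,500),interpolation=cv2.INTER_CUBIC))
E
```

```text
t 18.2 scanner xyz [ -74.  -182.   100.8] rot [179.6   0.3 171. ] F(scn) [-0.9  0.2 -0.7] w 0.0
((672.7496337890625, 110.38603210449219), (145.34814453125, 90.09828186035156), 80.79549407958984) scn [[23.8, 43.3], [113.9, 44.2], [112.5, 189.6], [22.4, 188.7]]
```

View pics/key.png

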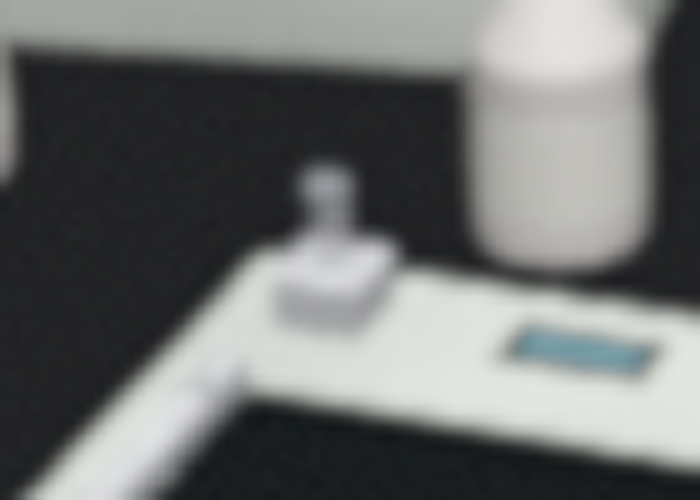

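View pics/l2.png

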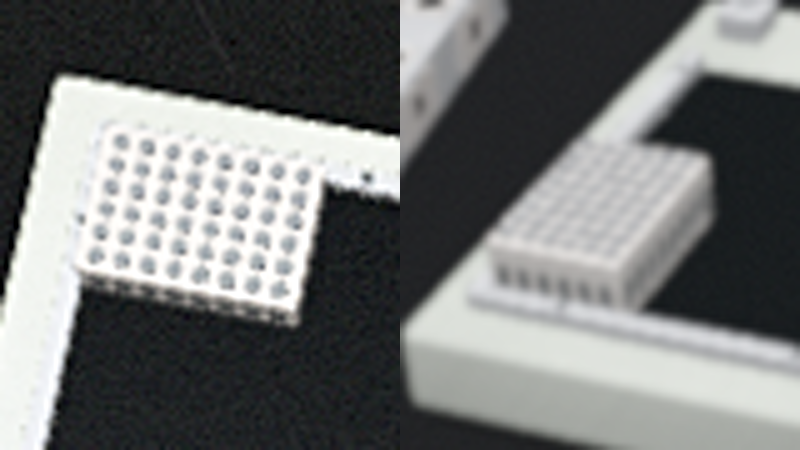

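The rack is unchanged in the corner. The key crop shows only the block and the display, but the two key estimates agree within 3 mm. Pressing straight down in small steps, watching the force.

```bash
python3 -m crank '[[[0.02,-0.1,0.1,0,0,0.1],[0,0,0.1,0,0,0],[0,0,0,0,0,0]]]' 1 >/dev/null; python3 s.py; for i in 1 2 3 4 5 ; do python3 -m crank '[[[0,0,0.06,0,0,0],[0,0,0.06,0,0,0]]]' 1 >/dev/null; python3 s.py; done
```

```text
t 18.55 scanner xyz [ -73.9 -185.5   95. ] rot [179.6   0.4 170.4] F(scn) [ 0.1 -0.3  1.1] w 0.0
t 18.72 scanner xyz [ -73.7 -185.7   91.5] rot [179.6   0.4 170.3] F(scn) [-0.6  1.3  2.2] w -0.1
t 18.88 scanner xyz [ -73.7 -185.7   87.8] rot [179.6   0.4 170.3] F(scn) [-1.6  0.5  2.1] w -0.1
t 19.05 scanner xyz [ -73.6 -185.8   85.4] rot [179.6   0.4 170.3] F(scn) [-6.7  0.8 37.4] w 0.2
t 19.22 scanner xyz [ -73.7 -185.8   85.7] rot [179.7   0.5 170.3] F(scn) [-4.6  1.  21.6] w 0.1
t 19.38 scanner xyz [ -73.7 -185.8   85.7] rot [179.7   0.6 170.3] F(scn) [-5.2  1.4 21.1] w 0.1
```

The key bottomed out: soft from z≈91.5, hard stop at 85.5 mm, which is the 6 mm travel. Lifting straight off.

```bash
python3 -m crank '[[[0,0,-0.2,0,0,0],[0,0,-0.3,0,0,0],[0,0,-0.8,0,0,0],[0,0,-1,0,0,0],[0,0,-1,0,0,0],[0.8,0,-0.5,0,0,0],[0.8,0,0,0,0,0],[0.8,0,0,0,0,0],[0,0,0,0,0,0],[0,0,0,0,0,0]]]' 1 >/dev/null; python3 s.py; python3 look.py pics/l3.png; python3 - <<'E'
from h import *
p=pickle.load(open('topL.pkl','rb'));q=pickle.load(open('top0.pkl','rb'))
f=lambda p:cv2.resize(p["color"][110:320,100:420][...,::-1],(800,525),interpolation=cv2.INTER_CUBIC)
cv2.imwrite('pics/fin.png',f(p))
E
```

```text
t 20.22 scanner xyz [-147.3 -186.2  206.8] rot [179.7   0.9 170.4] F(scn) [ 0.5  0.1 -0.4] w 0.0
((670.9216918945312, 110.48576354980469), (131.0338592529297, 92.85126495361328), 82.25700378417969) scn [[22.3, 49.1], [115.1, 52.4], [110.4, 183.4], [17.6, 180.1]]
```

View pics/fin.png

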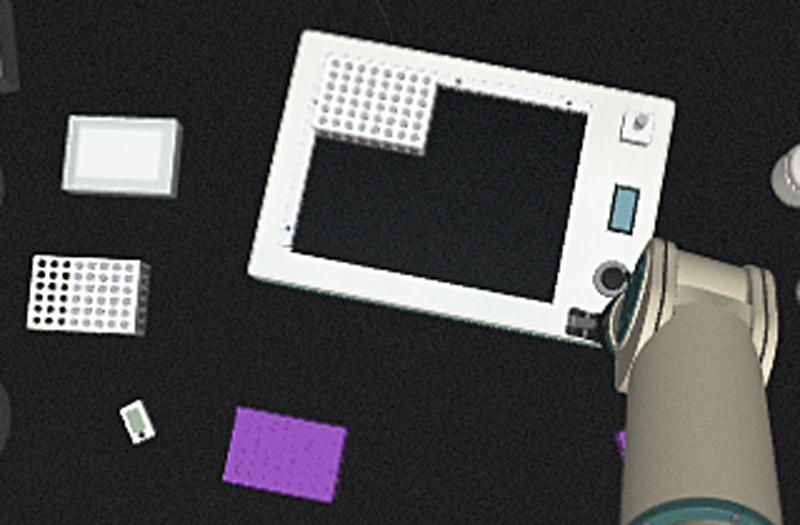

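The rack is in the corner (crop (375,105)), and the key at (610,278), tube block, lid, spare rack and timer are where they were.

```bash
python3 -c "
from cell import ctrl
print(ctrl.finish_job())"
```

```text
the job is handed in; nothing more can be done
None
```

I pushed the rack along the glass with two fingertips, first square against the far rail, then along it to the left rail, at about 1–5 N by the readings between moves. A second gentle push on its near face stopped at the same depth as the first (15.1 mm against 15.2 mm), so it was already snug there. The job was handed in at about 20 s of the 64 s allowed.

- **Scan key:** I pressed it only after the rack was home. It went down softly from about z = 91.5 to a hard stop at 85.5 mm, which matches its 6 mm travel. The force at the stop reached 37 N for a moment, well over the 4 N it needs. I then lifted straight off. The last picture shows the key clear of the fingers, but I did not measure that it had sprung fully back up.
- **Rack in its corner:** the last pictures show it square, with no gap at either rail, and it had not moved after the key press.
- **Image fit:** the last automatic outline disagreed by about 2° and came out about 3–7 mm too large, because the bright rails ran into the rack's outline. I went by the contact depths and the pictures instead.
- **Everything else:** the tube block, rack lid, spare rack, timer and the left purple box look undisturbed. The arm hid most of the right purple box. The bottle was only partly in view, and I did not check the decapper and beaker at the end. The arm did not work near any of these.

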